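Reload four sample vials for the return run

TASK

The row of powder vials on the rail has been measured from the rail's red end onwards; load it into the two-deck carrier in reverse order for the return run that cancels the lamp's drift: the vial farthest from the rail's red end goes next to the carrier's red end, the next one beside it, and so on until the vial from the rail's red end stands farthest from the carrier's red end. Keep every vial upright, and lower it gently through both decks until it stands on the carrier's base instead of letting it drop.

Things in the scene. Friction and masses are not known exactly. Their poses are not given: they have to be found in the camera images.
- vial_blue: Loose closed glass vial with a blue screw cap, 25 mm diameter, 62 mm tall (cap: the top 14 mm, 23 mm diameter), about 22 g. Origin: centre of its underside; z up along its axis. Starts upright in one of the rail's four wells, the top 34 mm standing proud of the well block.
- vial_green: Loose closed glass vial with a green screw cap, 25 mm diameter, 58 mm tall (cap: the top 14 mm, 23 mm diameter), about 22 g. Origin: centre of its underside; z up along its axis. Starts upright in one of the rail's four wells, the top 30 mm standing proud of the well block.
- vial_white: Loose closed glass vial with a white screw cap, 25 mm diameter, 62 mm tall (cap: the top 14 mm, 23 mm diameter), about 22 g. Origin: centre of its underside; z up along its axis. Starts upright in one of the rail's four wells, the top 34 mm standing proud of the well block.
- vial_yellow: Loose closed glass vial with a yellow screw cap, 25 mm diameter, 62 mm tall (cap: the top 14 mm, 23 mm diameter), about 22 g. Origin: centre of its underside; z up along its axis. Starts upright in one of the rail's four wells, the top 34 mm standing proud of the well block.
- rail: Fixed source rack: aluminium rail, 237 x 50 mm, carrying four grey well blocks in a row; end stops 36 mm tall, red at -x, grey at +x. Origin: centre of its underside on the desk; x along the row, z up. Well centres at x = -75 (next to the red end), -25, 25, 75 mm, y = 0.
- well_blue: The grey single-well block of the rail in which the blue-capped vial stands at the start (the four blocks look alike): 45 x 45 mm (54 mm over its black side clips), 34 mm tall, round well of 32 mm bore, 28 mm deep. Fixed. Origin: centre of its underside, 6 mm above the desk; its well floor is 6 mm above this origin.
- well_green: The grey single-well block of the rail in which the green-capped vial stands at the start (the four blocks look alike): 45 x 45 mm (54 mm over its black side clips), 34 mm tall, round well of 32 mm bore, 28 mm deep. Fixed. Origin: centre of its underside, 6 mm above the desk; its well floor is 6 mm above this origin.
- well_white: The grey single-well block of the rail in which the white-capped vial stands at the start (the four blocks look alike): 45 x 45 mm (54 mm over its black side clips), 34 mm tall, round well of 32 mm bore, 28 mm deep. Fixed. Origin: centre of its underside, 6 mm above the desk; its well floor is 6 mm above this origin.
- well_yellow: The grey single-well block of the rail in which the yellow-capped vial stands at the start (the four blocks look alike): 45 x 45 mm (54 mm over its black side clips), 34 mm tall, round well of 32 mm bore, 28 mm deep. Fixed. Origin: centre of its underside, 6 mm above the desk; its well floor is 6 mm above this origin.
- carrier: Fixed two-deck target rack, 238 x 64 mm, 38 mm tall ends: red at -x, grey at +x. Origin: centre of its underside on the desk; x along the row, z up. Places at x = -75 (red end), -25, 25, 75 mm, y = 0: a vial goes down through black bush (rim 34 mm above desk, 41 mm mouth narrowing to 32) and white bush (rim 18 mm, narrowing to 29) and stands on the base, 6 mm above desk.

How it is judged (in metres and radians):
At the end, for the whole second after the job is handed in: Each vial stands in the carrier at its place in reverse order (counted from the red ends, first becomes last): within 8 mm of that place's centre along and across the row, underside 2 to 10 mm above the desk, tilted less than 0.12 rad, released, slower than 0.02 m/s (((x of well_blue in the frame of rail between -0.09 and -0.06 m and x of vial_blue in the frame of carrier between 0.067 and 0.083 m) or (x of well_blue in the frame of rail between -0.04 and -0.01 m and x of vial_blue in the frame of carrier between 0.017 and 0.033 m) or (x of well_blue in the frame of rail between 0.01 and 0.04 m and x of vial_blue in the frame of carrier between -0.033 and -0.017 m) or (x of well_blue in the frame of rail between 0.06 and 0.09 m and x of vial_blue in the frame of carrier between -0.083 and -0.067 m)) and y of vial_blue in the frame of carrier between -0.008 and 0.008 m and z of vial_blue in the frame of carrier between 0.002 and 0.01 m and angle between each of vial_blue, vial_green, vial_white, vial_yellow's own z axis and vertical below 0.12 rad and linear speed of each of vial_blue, vial_green, vial_white, vial_yellow below 0.02 m/s and ((x of well_green in the frame of rail between -0.09 and -0.06 m and x of vial_green in the frame of carrier between 0.067 and 0.083 m) or (x of well_green in the frame of rail between -0.04 and -0.01 m and x of vial_green in the frame of carrier between 0.017 and 0.033 m) or (x of well_green in the frame of rail between 0.01 and 0.04 m and x of vial_green in the frame of carrier between -0.033 and -0.017 m) or (x of well_green in the frame of rail between 0.06 and 0.09 m and x of vial_green in the frame of carrier between -0.083 and -0.067 m)) and y of vial_green in the frame of carrier between -0.008 and 0.008 m and z of vial_green in the frame of carrier between 0.002 and 0.01 m and ((x of well_white in the frame of rail between -0.09 and -0.06 m and x of vial_white in the frame of carrier between 0.067 and 0.083 m) or (x of well_white in the frame of rail between -0.04 and -0.01 m and x of vial_white in the frame of carrier between 0.017 and 0.033 m) or (x of well_white in the frame of rail between 0.01 and 0.04 m and x of vial_white in the frame of carrier between -0.033 and -0.017 m) or (x of well_white in the frame of rail between 0.06 and 0.09 m and x of vial_white in the frame of carrier between -0.083 and -0.067 m)) and y of vial_white in the frame of carrier between -0.008 and 0.008 m and z of vial_white in the frame of carrier between 0.002 and 0.01 m and ((x of well_yellow in the frame of rail between -0.09 and -0.06 m and x of vial_yellow in the frame of carrier between 0.067 and 0.083 m) or (x of well_yellow in the frame of rail between -0.04 and -0.01 m and x of vial_yellow in the frame of carrier between 0.017 and 0.033 m) or (x of well_yellow in the frame of rail between 0.01 and 0.04 m and x of vial_yellow in the frame of carrier between -0.033 and -0.017 m) or (x of well_yellow in the frame of rail between 0.06 and 0.09 m and x of vial_yellow in the frame of carrier between -0.083 and -0.067 m)) and y of vial_yellow in the frame of carrier between -0.008 and 0.008 m and z of vial_yellow in the frame of carrier between 0.002 and 0.01 m); the robot touches nothing.
It fails at once if a vial is tipped by more than 0.6 rad (angle between any of vial_blue, vial_green, vial_white, vial_yellow's own z axis and vertical above 0.6 rad).
It fails at once if a vial is dropped: its underside is less than 30 mm above the desk while it moves faster than 0.7 m/s ((height (world z) of vial_blue below 0.03 m and linear speed of vial_blue above 0.7 m/s) or (height (world z) of vial_green below 0.03 m and linear speed of vial_green above 0.7 m/s) or (height (world z) of vial_white below 0.03 m and linear speed of vial_white above 0.7 m/s) or (height (world z) of vial_yellow below 0.03 m and linear speed of vial_yellow above 0.7 m/s)).
It also fails if it takes over 102 s, if anything falls off the work surface, if the arm or the gripper's body presses on something with over 40 N, if the wrist force passes 120 N, or if a joint passes its speed limit or range.

ROBOT

A 7-joint arm with a two-finger parallel gripper is mounted at the origin on a cart in front of the work surface, level with it; the furniture and walls round the work are solid. World frame = base frame: x ahead of the robot, y to its left, z up, the work surface at z = 0. Lengths are in mm, angles in rad, forces in N, time in s.
With the tool pointing down it reaches from about 400 to 750 mm from the base axis. Payload 19.5 kg.
Tool frame: the origin (TCP) lies at the very end of the fingers, on their centre line; the grasp point (between the pads) lies 19 mm behind it (bot.grip_depth is the distance from the TCP to the grasp point, in mm); z points along the fingers, y is the line along which they close (so a half turn about z gives the same grasp; the last joint's range is limited). The gripper opens to 85 mm and grips with 20 to 120 N. Pads are 22 mm wide; open, the fingers measure 114 mm over their backs; the gripper's body (76 mm by 85 mm) begins 54 mm behind the grasp point. The pads swing forward as they close: fully open they stand 13 mm farther back than shut.
Start: joints at [-1.144, 0.707, -0.028, 1.485, 0.022, 0.951, -0.075], TCP at [259.778, 512.943, 231.268] pointing down, gripper open.
Joint ranges: [-2.71, 2.71], [-0.32, 2.16], [-1.57, 1.52], [0, 2.45], [-1.46, 4.6], [0, 2.02], [-2.83, 2.83]. Speed limits (rad/s): [1.89, 1.89, 2.57, 2.57, 3.01, 3.01, 3.01].

INTERFACE

Orientations are given as [roll, pitch, yaw] about the fixed x, y, z axes, in that order (R = Rz(yaw) Ry(pitch) Rx(roll)).
In Python, from workcell import bot gives the robot as it stands.
- The arm moves only by the shell command python3 -m jog 'ROWS' [FORCE]. ROWS is a JSON object of lists of equal length, an entry for each row: "grip": the finger opening in m, from 0 to 0.0854; "dp": the shift along the tool's x, y, z in m, a list of three; "turn": the turn, a rotation vector about the tool's x, y, z in rad, a list of three. A call has 1 to 10 rows; each row shifts and turns the commanded pose from where the row before left it, along the tool's axes as they then stand; what a row does not reach is not made up. A row lasts 1/8 s, in which the tool goes at most 62.5 mm and 10.7 degrees, less where a joint would pass 70% of its speed; a pose out of reach is approached as far as the arm can. A call with a gripper value outside its range is refused whole. The fingers move at their own pace and stop on an object; FORCE is the grip in N (left out, the last holds). Time passes only in rows, so rows that do not move let the fingers close. It gives the time, the measured TCP pose, the force, the opening and the grip force at its end, in the units of the state.
- bot.observe(): the state, without advancing time (a new reading comes with each control period).
- bot.grab_frame(name): name is "side" or "top"; returns the picture (420x560x3 uint8, red, green, blue); there is no depth.
- bot.camera_model(name): a dict with "K" (3x3 intrinsics, pixels), "k1" (the pictures are not rectified: a ray, as slopes to the right and down, at radius r is drawn at 1 + k1 r^2 times it, then the intrinsics apply), "origin" and "orientation" of the camera in the world. Camera axes: x right, y down, z forward; pixel columns grow to the right and rows downward; lengths in mm; the calibration is good to about 2 mm. A picture is of the moment at which its call begins. camera_model takes no time and is no camera call.
- bot.hand_in(): hands the job in; it is judged then, once.
The state is a dict: "time": time; "joint_pos": joint angles; "dq": joint speeds; "tau": joint torques, N m; "position": TCP position; "tool_rot": TCP orientation; "wrist_force": force on the tool from outside, world axes, zero at the start; "wrist_torque": the same for the moment, N m; "width": finger opening in mm; "grasp_force": force on a finger pad.
Only numpy, scipy, OpenCV 4.12 (cv2) and the standard library are available. Lean on these libraries where they do the work, as an engineer would, in place of code of your own. Each camera call takes 0.05 s, during which the arm holds its last target. There are 200 camera calls.

## Working session

There is one attempt and no reset: what is moved stays moved. The work goes in short steps, Python scripts to look and compute and a shell command to move; the robot and the scene stay as the last step left them, time stands still between calls to the robot, and variables do not carry over. Pictures are saved under pics/ and viewed, at most 14 in all, crops included, and the job is handed in when it is done.

```bash
mkdir -p pics; ls
python3 - <<'E'
from workcell import bot
import cv2
for n in("top","side"):
    cv2.imwrite(f"pics/{n}0.png",cv2.cvtColor(bot.grab_frame(n),cv2.COLOR_RGB2BGR)); print(n,bot.camera_model(n))
o=bot.observe(); print(o)
E
```

```text
pics
top {'K': array([[466.35078428,   0.        , 289.88794286],
       [  0.        , 466.35078428, 218.02926477],
       [  0.        ,   0.        ,   1.        ]]), 'k1': 0.0460876908818403, 'origin': array([368.20289383, -73.17758904, 887.93370923]), 'orientation': array([-2.93609938,  0.00605811, -1.58129575])}
side {'K': array([[402.90091021,   0.        , 277.72769535],
       [  0.        , 402.90091021, 207.16154616],
       [  0.        ,   0.        ,   1.        ]]), 'k1': -0.0807309741245536, 'origin': array([536.83584739, 642.38181866, 542.46612185]), 'orientation': array([-2.18758896, -0.0235002 ,  3.14071605])}
{'time': 0.1, 'joint_pos': array([-1.14372574,  0.70704327, -0.02762067,  1.48495424,  0.02198688,
        0.95090709, -0.07550747]), 'dq': array([-0.00048859, -0.00061673, -0.00082089, -0.00180662,  0.00090603,
       -0.00101824,  0.00101928]), 'tau': array([ 2.53739068e-03, -8.84312725e+01,  1.23687286e+00, -2.36462796e+01,
        1.71174423e-02,  4.95278015e-03, -1.80717393e-05]), 'position': array([259.66518338, 512.75772502, 230.87226515]), 'tool_rot': array([-3.14058273e+00,  1.81618656e-05,  2.67280907e+00]), 'wrist_force': array([ 1.12820476, -0.14778336,  0.14901118]), 'wrist_torque': array([ 0.01708245,  0.06274896, -0.03933552]), 'grasp_force': 0.0, 'width': 85.54762172082627}
```

View pics/top0.png

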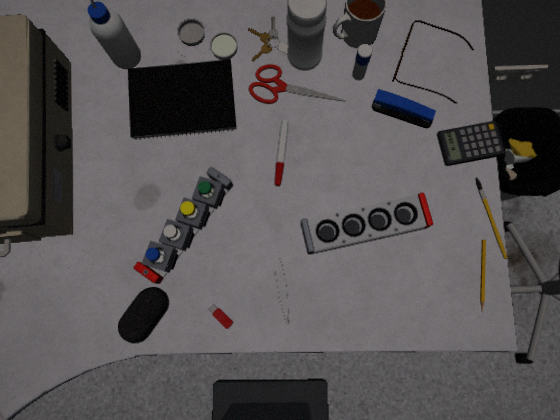

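View pics/side0.png

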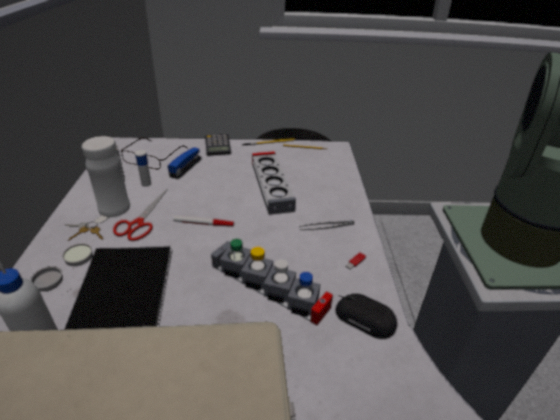

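The top view shows the rail with red end (148,272), then blue (153,254), white (170,232), yellow (187,208) and green (205,187). The carrier's red end is at (425,210) and its grey end at (308,235). From the carrier's red end the order must therefore be green, yellow, white, blue. The side view shows the same order.

```bash
cat > h.py <<'E'
from workcell import bot
import cv2, numpy as np
from scipy.spatial.transform import Rotation as R
def ray(n,uv):
    c=bot.camera_model(n); d=(np.array(uv)-c["K"][:2,2])/c["K"][0,0]; s=d.copy()
    for _ in range(20): s=d/(1+c["k1"]*(s@s))
    return c["origin"],R.from_euler("xyz",c["orientation"]).apply([*s,1])
def plane(n,uv,z):
    o,d=ray(n,uv); return o+d*(z-o[2])/d[2]
def tri(u,v):
    o,d=ray("top",u); p,e=ray("side",v)
    t=np.linalg.lstsq(np.c_[d,-e],p-o,rcond=None)[0]; a,b=o+t[0]*d,p+t[1]*e
    return (a+b)/2,np.linalg.norm(a-b)
def blobs(img,lo,hi,roi,amin=15):
    m=cv2.inRange(cv2.cvtColor(img,cv2.COLOR_RGB2HSV),lo,hi); k=np.zeros_like(m)
    x0,y0,x1,y1=roi; k[y0:y1,x0:x1]=m[y0:y1,x0:x1]
    n,_,s,c=cv2.connectedComponentsWithStats(k)
    return sorted([(int(s[i,4]),c[i].round(1),s[i,:4]) for i in range(1,n) if s[i,4]>=amin],key=lambda b:-b[0])
HSV={"blue":((105,120,60),(125,255,255)),"green":((60,90,40),(95,255,255)),"yellow":((18,110,80),(35,255,255)),"white":((0,0,150),(180,60,255)),"red":((0,150,80),(8,255,255))}
E
cat > a.py <<'E'
from h import *
T,S=[cv2.cvtColor(cv2.imread(f"pics/{n}0.png"),cv2.COLOR_BGR2RGB) for n in("top","side")]
for uv in((153,254),(170,232),(187,208),(205,187)): print(cv2.cvtColor(T,cv2.COLOR_RGB2HSV)[uv[1],uv[0]])
for k,v in HSV.items():
    for n,I,roi in(("top",T,(130,160,235,285)),("top",T,(300,180,440,260)),("side",S,(205,235,335,325))):
        for b in blobs(I,*v,roi)[:2]: print(k,n,b, plane(n,b[1],74).round(1) if n=="top" else "")
c=[cv2.resize(T[160:290,125:240],None,fx=3.4,fy=3.4,interpolation=2),cv2.resize(T[165:295,300:440],None,fx=3.4,fy=3.4,interpolation=2)]
cv2.imwrite("pics/crop.png",cv2.cvtColor(cv2.convertScaleAbs(np.hstack([c[0][:,:350],c[1][:,:450]]),alpha=1.8),cv2.COLOR_RGB2BGR))
E
python3 a.py
```

```text
[110 220  96]
[ 14  22 130]
[ 27 228 142]
[ 72 182  63]
blue top (127, array([151.6, 253.5]), array([146, 248,  13,  12], dtype=int32)) [477.3 172.7  74. ]
blue side (111, array([305.7, 277.4]), array([300, 272,  12,  11], dtype=int32)) 
green top (118, array([203.7, 186.7]), array([198, 181,  13,  12], dtype=int32)) [597.6  85.1  74. ]
green side (94, array([236. , 244.2]), array([231, 239,  11,  12], dtype=int32)) 
yellow top (157, array([186.6, 207.4]), array([180, 201,  14,  14], dtype=int32)) [559.5 114.6  74. ]
yellow side (125, array([257. , 251.6]), array([250, 247,  15,  10], dtype=int32)) 
white side (157, array([285.6, 241.5]), array([270, 235,  28,  21], dtype=int32)) 
white side (89, array([312.7, 241. ]), array([305, 235,  14,  16], dtype=int32)) 
red top (173, array([145.9, 271.8]), array([134, 262,  25,  21], dtype=int32)) [445.5 180.9  74. ]
red top (170, array([425.6, 208.8]), array([419, 193,  14,  32], dtype=int32)) [ 551.8 -311.8   74. ]
red side (160, array([321.6, 302.8]), array([312, 293,  20,  20], dtype=int32))
```

View pics/crop.png

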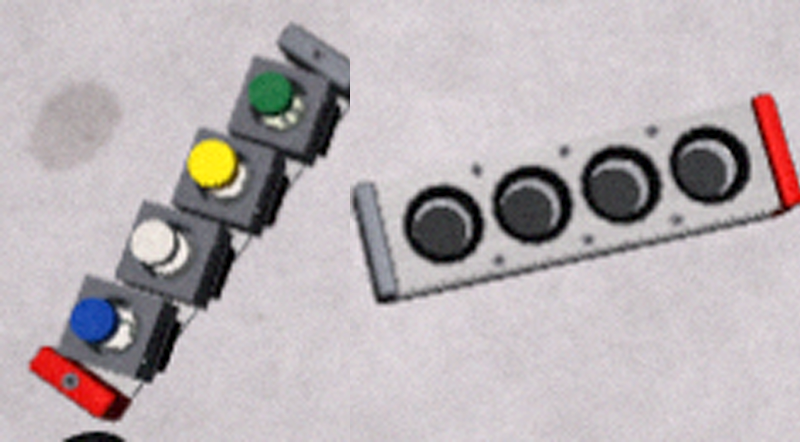

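The crop shows the four caps cleanly on the left and the carrier's four round black bushes on the right, red end at far right. Next I'll fit the bush rims and triangulate the caps.

```bash
cat > b.py <<'E'
from h import *
T,S=[cv2.cvtColor(cv2.imread(f"pics/{n}0.png"),cv2.COLOR_BGR2RGB) for n in("top","side")]
def rims(I,roi,n):
    x0,y0,x1,y1=roi; g=cv2.resize(cv2.cvtColor(I,cv2.COLOR_RGB2GRAY)[y0:y1,x0:x1],None,fx=4,fy=4,interpolation=cv2.INTER_CUBIC)
    cs,_=cv2.findContours((g<60).astype(np.uint8),cv2.RETR_EXTERNAL,cv2.CHAIN_APPROX_NONE)
    out=[]
    for c in cs:
        if cv2.contourArea(c)>1500:
            e=cv2.fitEllipse(c); uv=(np.array(e[0])+.5)/4-.5+[x0,y0]; print(n,uv.round(1),np.array(e[1]).round(1)/4,plane(n,uv,34).round(1)); out.append(uv)
    return out
a=rims(T,(312,195,419,246),"top"); b=rims(S,(255,150,292,205),"side")
P=np.array([plane("top",u,34)[:2] for u in sorted(a,key=lambda u:-u[0])])
A=np.c_[[1]*4,[-75,-25,25,75]]; f=np.linalg.lstsq(A,P,rcond=None)[0]
print("carrier",f, np.linalg.norm(f[1]),np.degrees(np.arctan2(f[1,1],f[1,0])),"res",(A@f-P).round(1).tolist())
ct={"blue":(151.6,253.5),"yellow":(186.6,207.4),"green":(203.7,186.7)}
for v in((0,0,100),(180,60,255)),: 
    for q in blobs(T,*v,(155,215,182,245))[:3]: print("white",q)
cs={"blue":(305.7,277.4),"yellow":(257,251.6),"green":(236,244.2)}
for k in ct: print(k,*tri(ct[k],cs[k]),plane("top",ct[k],70 if k=="green" else 74).round(1))
E
python3 b.py
```

```text
top [327.1 230.6] [22.9  23.55] [ 521.5 -138.8   34. ]
top [353.2 224.8] [22.75  23.625] [ 532.  -187.7   34. ]
top [379.3 218.9] [22.625 23.8  ] [ 542.6 -236.6   34. ]
top [405.4 213.1] [22.45  23.875] [ 553.  -285.5   34. ]
carrier [[ 5.37289671e+02 -2.12131065e+02]
 [-2.10076745e-01  9.78082049e-01]] 1.0003882915527695 102.12207129521454 res [[0.0, 0.0], [-0.0, -0.0], [0.0, -0.0], [-0.0, 0.0]]
white (381, array([163.6, 226.1]), array([155, 215,  21,  28], dtype=int32))
white (31, array([176.5, 235.7]), array([171, 230,   9,  10], dtype=int32))
blue [478.71481845 173.6617628   70.43472409] 1.8663695242635894 [477.3 172.7  74. ]
yellow [560.68989904 114.89379893  72.50470628] 1.6336593079902892 [559.5 114.6  74. ]
green [600.45577309  86.89996998  64.67364136] 0.5195840227588373 [598.7  85.9  70. ]
```

```bash
cat >> h.py <<'E'
VI={"blue":(477.3,172.7),"yellow":(559.5,114.6),"green":(598.7,85.9)}
f=np.array([[537.3,-212.1],[-.210,.978]])
PL={"green":f[0]-75*f[1],"yellow":f[0]-25*f[1],"white":f[0]+25*f[1],"blue":f[0]+75*f[1]}
YR,YC=np.radians(144.4),np.radians(102.1)
def go(x,y,yaw,z=None):
    o=bot.observe(); p=o["position"]; r=o["tool_rot"]
    d=np.array([x,y,p[2] if z is None else z])-p
    t=R.from_euler("xyz",[np.pi,0,yaw]); c=R.from_euler("xyz",r)
    print("t",o["time"],"turn(tool)",(c.inv()*t).as_rotvec().round(3),"dp start axes",c.inv().apply(d).round(1),"dp final axes",t.inv().apply(d).round(1))
def st():
    o=bot.observe(); print(o["time"],o["position"].round(1),o["tool_rot"].round(3),"w",o["width"].round(1),"F",o["grasp_force"],o["wrist_force"].round(1),o["joint_pos"].round(2))
E
python3 - <<'E'
from h import *
T=cv2.cvtColor(cv2.imread("pics/top0.png"),cv2.COLOR_BGR2RGB)
for v in (115,125,135):
    for b in blobs(T,(0,0,v),(180,60,255),(162,224,178,239))[:2]: print(b,plane("top",b[1],74).round(1))
print(T[222:242,160:184].min(2))
go(*VI["blue"],YR,130)
E
```

```text
(108, array([169.4, 230.4]), array([164, 225,  12,  12], dtype=int32)) [518.  143.5  74. ]
(97, array([169.4, 230.6]), array([164, 226,  12,  10], dtype=int32)) [517.7 143.5  74. ]
[[114 111 113 106 113  93  60  63  60  57  60  61  57  58  60  61  57  69
   46  40  37  24  23  31]
 [113 115 114 111 112  76  62  58  59  60  63  58  59  58  57  62  61  60
   61  63  58  46  41  38]
 [112 111 115 109 102  70  60  71  71  86  84  84  64  58  52  49  57  55
   58  62  60  60  57  55]
 [111 111 109 106  87  63  75 103 105 113 112 115 101  75  36  32  40  41
   53  55  56  63  59  61]
 [103 109 111 107  68  82 110 124 124 121 123 121 121 109  68  26  17  16
   34  43  49  55  60  62]
 [114 107 108 103  77 113 122 120 122 122 122 124 129 119 111  59  26  19
   24  33  32  52  59  62]
 [109 109 106  94 105 122 123 121 121 122 123 125 117 121 122  99  39  66
   41  47  42  49  55  65]
 [107 107 102  88 119 118 120 123 120 124 127 124 123 120 120 122  52  88
   90  56  60  58  55  62]
 [110 110  86  83 124 121 120 121 117 121 123 122 120 121 119 119  52  67
  121  80  59  61  57  61]
 [108 108 
[... 515 characters left out ...]
8  71  92  98 116 113 106 104  95  62  34  51 109 126
  126  98  49  48  48  56]
 [ 64  57  62  59  59  60  42  38  80  79  62  62  45  53  81  99 123 126
  105  62  48  49  56  58]
 [ 60  59  57  59  56  61  61  27  20  27  58  85  94  99 128 126 113 106
   63  47  44  51  58  64]
 [ 59  59  62  56  55  56  57  44  30  23  65 103 104 117 113 107  77  56
   47  46  49  59  56  59]
 [ 58  57  62  62  61  58  56  57  50  25  26  65  60  84  65  69  44  43
   46  48  59  62  61  61]
 [ 57  58  63  62  56  59  58  57  60  45  38  56  64  46  45  45  47  52
   53  59  60  58  64  58]]
t 0.1 turn(tool) [-0.001  0.     0.153] dp start axes [-347.8 -204.9  101.1] dp final axes [-374.9 -149.8  100.9]
```

```bash
python3 -m jog '{"grip":[0.0854,0.0854,0.0854,0.0854,0.0854,0.0854,0.0854,0.0854,0.0854,0.0854],"dp":[[-0.03,-0.02,0],[-0.04,-0.023,0],[-0.04,-0.023,0],[-0.04,-0.023,0],[-0.04,-0.023,0],[-0.04,-0.023,0],[-0.04,-0.023,0],[-0.04,-0.023,0],[-0.038,-0.024,0],[0,0,0]],"turn":[[0,0,0],[0,0,0],[0,0,0],[0,0,0],[0,0,0],[0,0,0],[0,0,0],[0,0,0],[0,0,0],[0,0,0.153]]}' 40; python3 -c '
from h import *
st();go(*VI["blue"],YR,100)'
```

```text
time: 1.35
position: [479.0, 169.3, 231.0]
tool_rot: [-3.141, 0.001, 2.512]
wrist_force: [-1.6, 0.8, 0.0]
width: 85.1
grasp_force: 0.0Traceback (most recent call last):
  File "<string>", line 3, in <module>
    st();go(*VI["blue"],YR,100)
    ~~^^
  File "h.py", line 30, in st
    o=bot.observe(); print(o["time"],o["position"].round(1),o["tool_rot"].round(3),"w",o["width"].round(1),"F",o["grasp_force"],o["wrist_force"].round(1),o["joint_pos"].round(2))
                                                                                       ^^^^^^^^^^^^^^^^
AttributeError: 'float' object has no attribute 'round'
```

```bash
sed -i 's/o\["width"\].round(1)/round(o["width"],1)/' h.py; python3 -m jog '{"grip":[0.06,0.06,0.06,0.06],"dp":[[0,0,0.04],[0,0,0.04],[0,0,0.04],[0,0,0]],"turn":[[0,0,0],[0,0,0],[0,0,0],[0,0,0]]}' 40; python3 -c '
from h import *
st();go(*VI["blue"],YR,43)'
```

```text
time: 1.85
position: [476.5, 172.4, 109.6]
tool_rot: [-3.138, -0.002, 2.52]
wrist_force: [0.1, 0.5, 0.6]
width: 59.8
grasp_force: 0.0
1.85 [476.5 172.4 109.6] [-3.138e+00 -2.000e-03  2.520e+00] w 59.8 F 0.0 [0.1 0.5 0.6] [-0.39  0.8  -0.04  1.86  0.06  0.49  0.48]
t 1.85 turn(tool) [-0.004 -0.002 -0.   ] dp start axes [-0.6  1.  66.6] dp final axes [-0.5  0.7 66.6]
```

```bash
python3 -m jog '{"grip":[0.06,0.06,0.06,0.06,0.0,0.0,0.0,0.0,0.0],"dp":[[-0.0005,0.001,0.025],[0,0,0.025],[0,0,0.0166],[0,0,0],[0,0,0],[0,0,0],[0,0,0],[0,0,0],[0,0,0]],"turn":[[0,0,0],[0,0,0],[0,0,0],[0,0,0],[0,0,0],[0,0,0],[0,0,0],[0,0,0],[0,0,0]]}' 40; python3 -c '
from h import *
st()
cv2.imwrite("pics/g1.png",cv2.cvtColor(cv2.resize(bot.grab_frame("side")[180:340,180:380],None,fx=3,fy=3),4))'
```

```text
time: 2.98
position: [479.0, 173.4, 45.5]
tool_rot: [3.141, 0.001, 2.52]
wrist_force: [-0.1, -0.9, 8.0]
width: 23.9
grasp_force: 38.7
2.975 [479.  173.4  45.5] [3.141e+00 1.000e-03 2.520e+00] w 23.9 F 38.725987672805786 [-0.1 -0.9  8. ] [-0.4   0.92 -0.03  1.89  0.07  0.33  0.47]
```

View pics/g1.png

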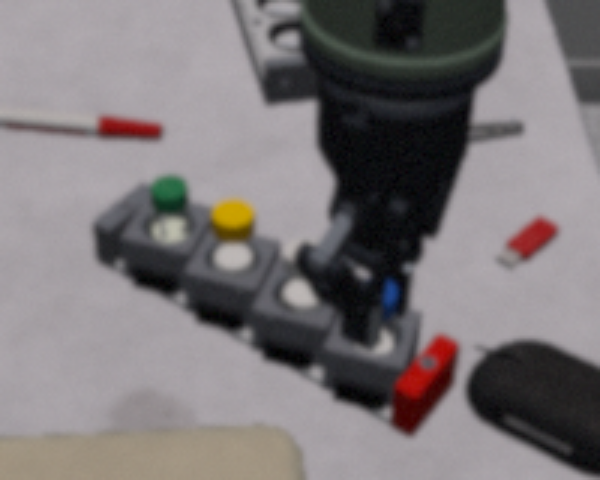

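The view shows the fingers closed on the blue vial, at about (385,295) in the crop, upright. Next I'll lift it.

```bash
python3 -m jog '{"grip":[0,0,0,0,0,0,0],"dp":[[0,0,-0.005],[0,0,-0.01],[0,0,-0.02],[0,0,-0.025],[0,0,-0.025],[0,0,0],[0,0,0]],"turn":[[0,0,0],[0,0,0],[0,0,0],[0,0,0],[0,0,0],[0,0,0],[0,0,0]]}'; python3 -c '
from h import *
st();go(*PL["blue"],YC,130)
cv2.imwrite("pics/g2.png",cv2.cvtColor(cv2.resize(bot.grab_frame("side")[130:330,200:400],None,fx=3,fy=3),4))'
```

```text
time: 3.9
position: [478.5, 173.3, 129.6]
tool_rot: [-3.141, -0.0, 2.52]
wrist_force: [-0.0, -0.2, 0.1]
width: 23.3
grasp_force: 39.2
3.9 [478.5 173.3 129.6] [-3.141 -0.     2.52 ] w 23.3 F 39.22859072685242 [-0.  -0.2  0.1] [-0.39  0.76 -0.04  1.84  0.06  0.53  0.48]
t 3.9 turn(tool) [-0.     0.     0.738] dp start axes [-216.8 -228.5   -0.3] dp final axes [-314.1  -23.3   -0.4]
```

View pics/g2.png

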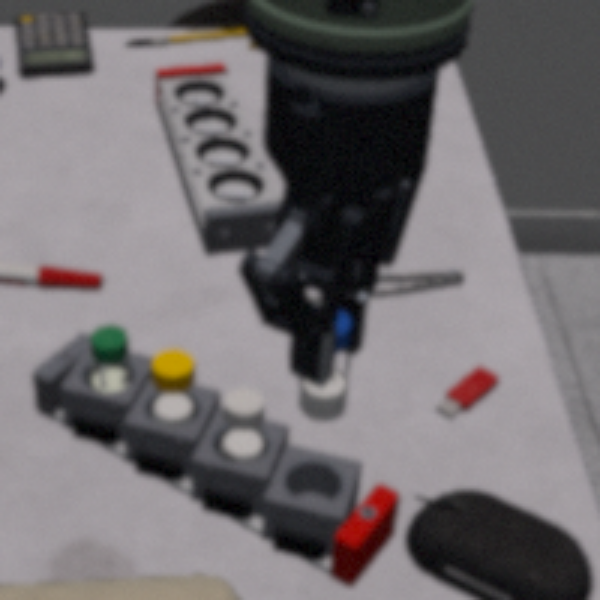

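The blue vial is held upright at its cap, its glass bottom at about (323,400) in the crop, and the blue well is empty. Next I'll carry it over its place.

```bash
python3 -m jog '{"grip":[0,0,0,0,0],"dp":[[0,0,0],[0,0,0],[0,0,0],[0,0,0],[0,0,0]],"turn":[[0,0,0.148],[0,0,0.148],[0,0,0.148],[0,0,0.147],[0,0,0.147]]}'; python3 -m jog '{"grip":[0,0,0,0,0,0,0,0,0,0],"dp":[[-0.02,-0.002,0],[-0.04,-0.003,0],[-0.042,-0.003,0],[-0.042,-0.003,0],[-0.042,-0.003,0],[-0.042,-0.003,0],[-0.04,-0.003,0],[-0.03,-0.002,0],[-0.016,-0.001,0],[0,0,0]],"turn":[[0,0,0],[0,0,0],[0,0,0],[0,0,0],[0,0,0],[0,0,0],[0,0,0],[0,0,0],[0,0,0],[0,0,0]]}'; python3 -c '
from h import *
st();go(*PL["blue"],YC,90)'
```

```text
time: 4.58
position: [478.3, 173.2, 129.1]
tool_rot: [-3.14, 0.0, 1.777]
wrist_force: [-0.2, -0.7, -0.1]
width: 23.6
grasp_force: 39.2
time: 5.82
position: [521.7, -138.7, 129.3]
tool_rot: [-3.141, -0.0, 1.781]
wrist_force: [-0.3, 1.3, 0.1]
width: 23.8
grasp_force: 39.2
5.825 [ 521.7 -138.7  129.3] [-3.141 -0.     1.781] w 23.8 F 39.22102689743042 [-0.3  1.3  0.1] [ 0.17  0.8   0.06  1.74 -0.08  0.61  0.48]
t 5.825 turn(tool) [-0.001 -0.    -0.001] dp start axes [-0.  -0.1 39.3] dp final axes [-0.  -0.1 39.3]
```

```bash
python3 -m jog '{"grip":[0,0,0],"dp":[[0,0,0.02],[0,0,0.0195],[0,0,0]],"turn":[[0,0,0],[0,0,0],[0,0,0]]}'; python3 -c '
from h import *
st()
a=cv2.resize(bot.grab_frame("side")[130:230,210:310],None,fx=4,fy=4,interpolation=2);b=cv2.resize(bot.grab_frame("top")[180:280,280:380],None,fx=4,fy=4,interpolation=2)
cv2.imwrite("pics/g3.png",cv2.cvtColor(cv2.convertScaleAbs(np.hstack([a,b]),alpha=1.6),4))'
```

```text
time: 6.2
position: [521.3, -136.9, 89.3]
tool_rot: [-3.14, -0.001, 1.783]
wrist_force: [0.5, -0.0, -0.1]
width: 23.7
grasp_force: 39.2
6.2 [ 521.3 -136.9   89.3] [-3.140e+00 -1.000e-03  1.783e+00] w 23.7 F 39.21939969062805 [ 0.5 -0.  -0.1] [ 0.17  0.87  0.05  1.76 -0.08  0.52  0.49]
```

View pics/g3.png

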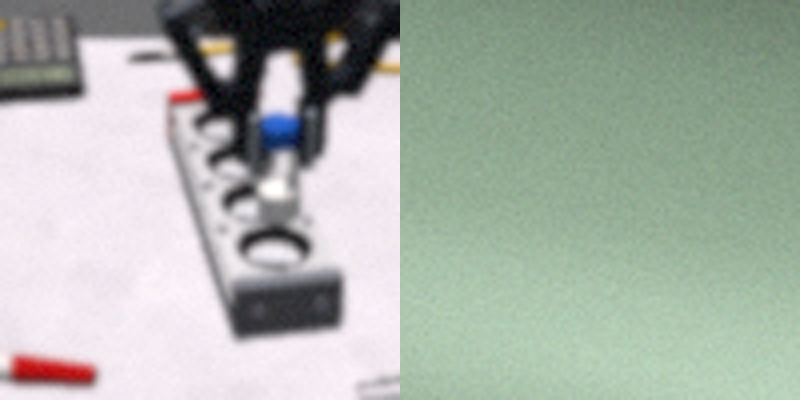

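The side view shows the blue vial hanging upright above the nearest bush, whose rim is at about (275,247) in the crop. The top camera is blocked by the arm. Next I'll check the lateral alignment by ray.

Run:
```python
from h import *
I=bot.grab_frame("side"); b=blobs(I,*HSV["blue"],(255,150,300,175))[0]; print(b)
for z in(106,111,116): print(plane("side",b[1],z).round(1))
st();go(*PL["blue"],YC,39.5)
```

```text
(57, array([279.3, 161.2]), array([275, 158,  10,   8], dtype=int32))
[ 522.4 -151.1  106. ]
[ 522.5 -142.   111. ]
[ 522.7 -132.9  116. ]
6.35 [ 522.1 -137.9   90.9] [3.141 0.    1.782] w 23.6 F 39.2200630903244 [0.  0.1 0.5] [ 0.17  0.86  0.05  1.76 -0.08  0.52  0.49]
t 6.35 turn(tool) [0.001 0.    0.   ] dp start axes [-0.7 -0.8 51.4] dp final axes [-0.7 -0.8 51.4]
```

```bash
python3 -m jog '{"grip":[0,0,0,0,0,0],"dp":[[-0.0005,-0.0005,0.01],[0,0,0.012],[0,0,0.01],[0,0,0.008],[0,0,0.005],[0,0,0]],"turn":[[0,0,0],[0,0,0],[0,0,0],[0,0,0],[0,0,0],[0,0,0]]}'; python3 -m jog '{"grip":[0,0,0,0],"dp":[[0,0,0.003],[0,0,0.002],[0,0,0.001],[0,0,0]],"turn":[[0,0,0],[0,0,0],[0,0,0],[0,0,0]]}'
```

```text
time: 7.1
position: [521.4, -139.1, 45.0]
tool_rot: [-3.141, -0.0, 1.782]
wrist_force: [0.2, -0.1, 0.2]
width: 23.3
grasp_force: 39.2
time: 7.6
position: [521.5, -139.2, 39.5]
tool_rot: [3.141, 0.0, 1.782]
wrist_force: [-2.8, 0.9, 5.2]
width: 23.7
grasp_force: 40.0
```

Contact came at the predicted height, so I'll release and lift.

```bash
python3 -m jog '{"grip":[0.05,0.05,0.05,0.05,0.05,0.05,0.05,0.05],"dp":[[0,0,0],[0,0,0],[0,0,0],[0,0,-0.01],[0,0,-0.03],[0,0,-0.05],[0,0,-0.02],[0,0,0]],"turn":[[0,0,0],[0,0,0],[0,0,0],[0,0,0],[0,0,0],[0,0,0],[0,0,0],[0,0,0]]}'; python3 -c '
from h import *
st();go(517.8,143.5,YR,130)
a=cv2.resize(bot.grab_frame("side")[130:230,210:310],None,fx=4,fy=4,interpolation=2)
cv2.imwrite("pics/g4.png",cv2.cvtColor(cv2.convertScaleAbs(a,alpha=1.6),4))'
```

```text
time: 8.6
position: [522.1, -139.2, 151.0]
tool_rot: [3.139, 0.001, 1.782]
wrist_force: [0.9, 0.3, -1.2]
width: 49.9
grasp_force: 0.0
8.6 [ 522.1 -139.2  151. ] [3.139e+00 1.000e-03 1.782e+00] w 49.9 F 0.0 [ 0.9  0.3 -1.2] [ 0.17  0.77  0.07  1.72 -0.08  0.66  0.48]
t 8.6 turn(tool) [ 0.002  0.002 -0.739] dp start axes [277.4  55.   20.8] dp final axes [168.1 227.4  21. ]
```

View pics/g4.png

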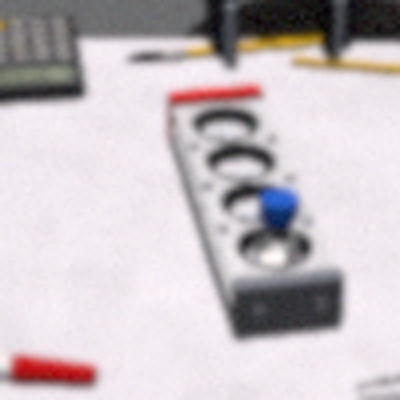

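Blue stands upright in the last place, with its cap at about (278,208) in the crop. White is next.

```bash
python3 -m jog '{"grip":[0.06,0.06,0.06,0.06,0.06,0.06,0.06,0.06,0.06,0.06],"dp":[[0.02,0.004,0],[0.04,0.008,0],[0.043,0.0085,0],[0.043,0.0085,0],[0.043,0.0085,0],[0.043,0.0085,0],[0.03,0.006,0],[0.015,0.003,0],[0,0,0],[0,0,0]],"turn":[[0,0,0],[0,0,0],[0,0,0],[0,0,0],[0,0,0],[0,0,0],[0,0,-0.18],[0,0,-0.18],[0,0,-0.18],[0,0,-0.18]]}'; python3 -m jog '{"grip":[0.06,0.06,0.06,0.06],"dp":[[0,0,0],[0,0,0.03],[0,0,0.03],[0,0,0]],"turn":[[0,0,-0.019],[0,0,0],[0,0,0],[0,0,0]]}';python3 -c '
from h import *
go(517.8,143.5,YR,44)'
```

```text
time: 9.9
position: [514.0, 143.1, 148.3]
tool_rot: [-3.14, -0.001, 2.508]
wrist_force: [-0.5, -1.0, -0.3]
width: 59.8
grasp_force: 0.0
time: 10.4
position: [513.5, 142.7, 87.6]
tool_rot: [-3.138, -0.002, 2.518]
wrist_force: [0.3, 0.2, 1.1]
width: 60.2
grasp_force: 0.0
t 10.4 turn(tool) [-0.003 -0.002 -0.003] dp start axes [-3.1  3.3 43.6] dp final axes [-3.   3.2 43.6]
```

```bash
python3 -m jog '{"grip":[0.06,0.06,0.06,0.06,0,0,0,0,0],"dp":[[-0.003,0.003,0],[0,0,0.02],[0,0,0.0235],[0,0,0],[0,0,0],[0,0,0],[0,0,0],[0,0,0],[0,0,0]],"turn":[[0,0,0],[0,0,0],[0,0,0],[0,0,0],[0,0,0],[0,0,0],[0,0,0],[0,0,0],[0,0,0]]}'; python3 -m jog '{"grip":[0,0,0,0,0,0,0],"dp":[[0,0,-0.005],[0,0,-0.01],[0,0,-0.02],[0,0,-0.025],[0,0,-0.025],[0,0,0],[0,0,0]],"turn":[[0,0,0],[0,0,0],[0,0,0],[0,0,0],[0,0,0],[0,0,0],[0,0,0]]}'; python3 -c '
from h import *
st();go(*PL["white"],YC,130)
cv2.imwrite("pics/g5.png",cv2.cvtColor(cv2.resize(bot.grab_frame("side")[130:330,200:400],None,fx=3,fy=3),4))'
```

```text
time: 11.52
position: [519.3, 143.8, 46.8]
tool_rot: [3.14, 0.001, 2.52]
wrist_force: [-1.4, -0.9, 8.8]
width: 23.6
grasp_force: 38.6
time: 12.4
position: [518.5, 143.6, 130.6]
tool_rot: [-3.141, -0.0, 2.521]
wrist_force: [0.0, 0.0, -0.9]
width: 23.7
grasp_force: 39.2
12.4 [518.5 143.6 130.6] [-3.141 -0.     2.521] w 23.7 F 39.18434143066406 [ 0.   0.  -0.9] [-0.3   0.79 -0.06  1.74  0.08  0.61  0.54]
t 12.4 turn(tool) [-0.     0.     0.739] dp start axes [-203.7 -261.6    0.7] dp final axes [-326.8  -56.2    0.6]
```

View pics/g5.png

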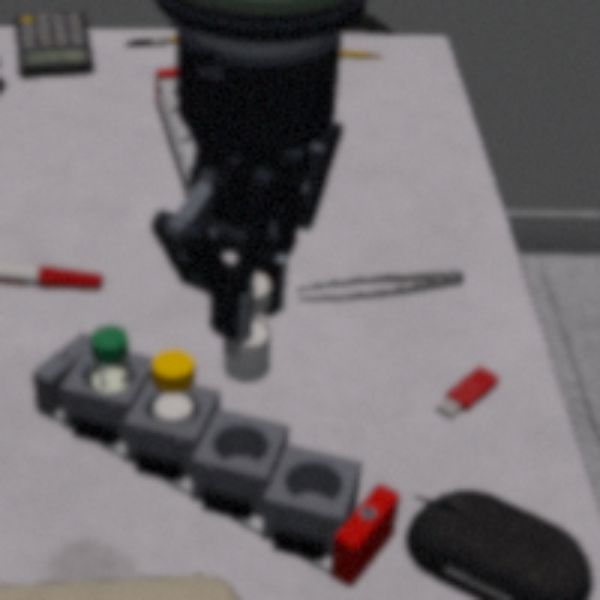

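White is held upright at about (250,320) in the crop. Now I'll carry it over its place.

```bash
python3 -m jog '{"grip":[0,0,0,0,0],"dp":[[0,0,0],[0,0,0],[0,0,0],[0,0,0],[0,0,0]],"turn":[[0,0,0.148],[0,0,0.148],[0,0,0.148],[0,0,0.148],[0,0,0.147]]}'; python3 -m jog '{"grip":[0,0,0,0,0,0,0,0,0,0],"dp":[[-0.02,-0.004,0],[-0.04,-0.007,0],[-0.044,-0.0075,0],[-0.044,-0.0075,0],[-0.044,-0.0075,0],[-0.044,-0.0075,0],[-0.043,-0.007,0],[-0.031,-0.005,0],[-0.017,-0.003,0],[0,0,0]],"turn":[[0,0,0],[0,0,0],[0,0,0],[0,0,0],[0,0,0],[0,0,0],[0,0,0],[0,0,0],[0,0,0],[0,0,0]]}'; python3 -m jog '{"grip":[0,0,0,0],"dp":[[0,0,0.02],[0,0,0.02],[0,0,0],[0,0,0]],"turn":[[0,0,0],[0,0,0],[0,0,0],[0,0,0]]}'; python3 -c '
from h import *
st();go(*PL["white"],YC,40.8)'
```

```text
time: 13.08
position: [518.4, 143.6, 130.1]
tool_rot: [-3.14, 0.0, 1.777]
wrist_force: [0.0, 0.3, -0.2]
width: 23.4
grasp_force: 39.2
time: 14.32
position: [532.2, -188.1, 130.3]
tool_rot: [-3.141, -0.0, 1.781]
wrist_force: [-0.1, 0.1, 0.1]
width: 23.5
grasp_force: 39.2
time: 14.82
position: [532.8, -187.1, 91.4]
tool_rot: [3.141, 0.0, 1.783]
wrist_force: [0.1, -0.5, 0.1]
width: 23.4
grasp_force: 39.2
14.825 [ 532.8 -187.1   91.4] [3.141 0.    1.783] w 23.4 F 39.18318271636963 [ 0.1 -0.5  0.1] [ 0.26  0.89  0.04  1.67 -0.06  0.58  0.55]
t 14.825 turn(tool) [0.    0.    0.001] dp start axes [-0.4 -0.9 50.6] dp final axes [-0.4 -0.8 50.6]
```

```bash
python3 -m jog '{"grip":[0,0,0,0,0,0],"dp":[[-0.0003,-0.0005,0.01],[0,0,0.012],[0,0,0.01],[0,0,0.008],[0,0,0.005],[0,0,0]],"turn":[[0,0,0],[0,0,0],[0,0,0],[0,0,0],[0,0,0],[0,0,0]]}'; python3 -m jog '{"grip":[0,0,0,0],"dp":[[0,0,0.003],[0,0,0.002],[0,0,0.001],[0,0,0]],"turn":[[0,0,0],[0,0,0],[0,0,0],[0,0,0]]}'
```

```text
time: 15.58
position: [531.9, -188.2, 45.5]
tool_rot: [-3.141, -0.0, 1.782]
wrist_force: [0.0, -0.3, 0.5]
width: 23.7
grasp_force: 39.2
time: 16.08
position: [532.2, -188.4, 40.7]
tool_rot: [3.141, 0.001, 1.782]
wrist_force: [-3.8, 0.3, 20.3]
width: 23.6
grasp_force: 41.3
```

```bash
python3 -m jog '{"grip":[0,0.05,0.05,0.05,0.05,0.05,0.05,0.05,0.05],"dp":[[0,0,-0.001],[0,0,0],[0,0,0],[0,0,0],[0,0,-0.01],[0,0,-0.03],[0,0,-0.05],[0,0,-0.02],[0,0,0]],"turn":[[0,0,0],[0,0,0],[0,0,0],[0,0,0],[0,0,0],[0,0,0],[0,0,0],[0,0,0],[0,0,0]]}'; python3 -c '
from h import *
st();go(*VI["yellow"],YR,150)
a=cv2.resize(bot.grab_frame("side")[130:230,210:310],None,fx=4,fy=4,interpolation=2)
cv2.imwrite("pics/g6.png",cv2.cvtColor(cv2.convertScaleAbs(a,alpha=1.6),4))'
```

```text
time: 17.2
position: [532.5, -188.4, 152.5]
tool_rot: [3.139, 0.001, 1.782]
wrist_force: [-0.1, 0.0, -1.5]
width: 50.2
grasp_force: 0.0
17.2 [ 532.5 -188.4  152.5] [3.139e+00 1.000e-03 1.782e+00] w 50.2 F 0.0 [-0.1  0.  -1.5] [ 0.26  0.79  0.05  1.63 -0.05  0.72  0.54]
t 17.2 turn(tool) [ 0.002  0.002 -0.739] dp start axes [290.6  89.8   2.3] dp final axes [154.5 262.1   2.5]
```

View pics/g6.png

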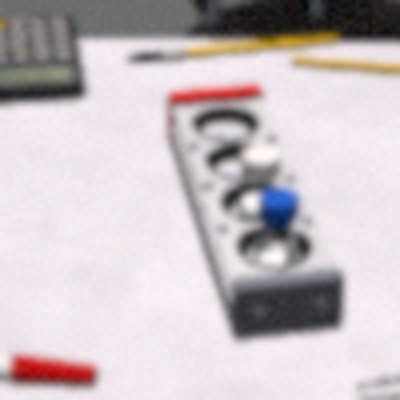

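White is seated beside blue, with its cap at about (260,160) in the crop. Yellow is next.

```bash
python3 -m jog '{"grip":[0.06,0.06,0.06,0.06,0.06,0.06,0.06,0.06,0.06],"dp":[[0.02,0.006,0],[0.04,0.0125,0],[0.045,0.014,0],[0.045,0.014,0],[0.045,0.014,0],[0.045,0.014,0],[0.035,0.011,0],[0.0156,0.0043,0],[0,0,0]],"turn":[[0,0,0],[0,0,0],[0,0,0],[0,0,0],[0,0,0],[0,0,0],[0,0,0],[0,0,0],[0,0,-0.15]]}'; python3 -m jog '{"grip":[0.06,0.06,0.06,0.06,0.06,0.06,0.06],"dp":[[0,0,0],[0,0,0],[0,0,0],[0,0,0],[0,0,0.03],[0,0,0.03],[0,0,0]],"turn":[[0,0,-0.15],[0,0,-0.15],[0,0,-0.15],[0,0,-0.139],[0,0,0],[0,0,0],[0,0,0]]}';python3 -c '
from h import *
st();go(*VI["yellow"],YR,44)'
```

```text
time: 18.38
position: [558.5, 115.5, 149.9]
tool_rot: [-3.14, 0.0, 1.936]
wrist_force: [-0.7, 0.0, -0.8]
width: 60.2
grasp_force: 0.0
time: 19.25
position: [557.9, 113.7, 88.9]
tool_rot: [-3.138, -0.002, 2.52]
wrist_force: [0.0, -0.1, 0.5]
width: 60.3
grasp_force: 0.0
19.25 [557.9 113.7  88.9] [-3.138e+00 -2.000e-03  2.520e+00] w 60.3 F 0.0 [ 0.  -0.1  0.5] [-0.22  0.9  -0.07  1.65  0.1   0.61  0.6 ]
t 19.25 turn(tool) [-0.003 -0.002 -0.   ] dp start axes [-0.9  1.8 44.9] dp final axes [-0.8  1.7 44.9]
```

```bash
python3 -m jog '{"grip":[0.06,0.06,0.06,0.06,0,0,0,0,0],"dp":[[-0.0008,0.001,0],[0,0,0.02],[0,0,0.024],[0,0,0],[0,0,0],[0,0,0],[0,0,0],[0,0,0],[0,0,0]],"turn":[[0,0,0],[0,0,0],[0,0,0],[0,0,0],[0,0,0],[0,0,0],[0,0,0],[0,0,0],[0,0,0]]}'; python3 -m jog '{"grip":[0,0,0,0,0,0,0],"dp":[[0,0,-0.005],[0,0,-0.01],[0,0,-0.02],[0,0,-0.025],[0,0,-0.025],[0,0,0],[0,0,0]],"turn":[[0,0,0],[0,0,0],[0,0,0],[0,0,0],[0,0,0],[0,0,0],[0,0,0]]}'; python3 -c '
from h import *
st();go(*PL["yellow"],YC,130)'
```

```text
time: 20.38
position: [560.7, 115.1, 47.8]
tool_rot: [3.141, 0.001, 2.521]
wrist_force: [-0.3, -1.7, 9.2]
width: 23.8
grasp_force: 38.6
time: 21.25
position: [560.0, 115.1, 131.6]
tool_rot: [-3.141, -0.0, 2.521]
wrist_force: [0.0, 0.8, -0.2]
width: 23.4
grasp_force: 39.1
21.25 [560.  115.1 131.6] [-3.141 -0.     2.521] w 23.4 F 39.09252448473126 [ 0.   0.8 -0.2] [-0.22  0.83 -0.08  1.61  0.09  0.7   0.61]
t 21.25 turn(tool) [-0.    -0.     0.739] dp start axes [-190.3 -296.2    1.7] dp final axes [-340.2  -90.8    1.6]
```

```bash
python3 -m jog '{"grip":[0,0,0,0,0],"dp":[[0,0,0],[0,0,0],[0,0,0],[0,0,0],[0,0,0]],"turn":[[0,0,0.148],[0,0,0.148],[0,0,0.148],[0,0,0.148],[0,0,0.147]]}'; python3 -m jog '{"grip":[0,0,0,0,0,0,0,0,0,0],"dp":[[-0.02,-0.005,0],[-0.04,-0.011,0],[-0.045,-0.012,0],[-0.045,-0.012,0],[-0.045,-0.012,0],[-0.045,-0.012,0],[-0.045,-0.012,0],[-0.035,-0.01,0],[-0.02,-0.005,0],[0,0,0]],"turn":[[0,0,0],[0,0,0],[0,0,0],[0,0,0],[0,0,0],[0,0,0],[0,0,0],[0,0,0],[0,0,0],[0,0,0]]}'; python3 -m jog '{"grip":[0,0,0,0],"dp":[[0,0,0.02],[0,0,0.02],[0,0,0],[0,0,0]],"turn":[[0,0,0],[0,0,0],[0,0,0],[0,0,0]]}'; python3 -c '
from h import *
st();go(*PL["yellow"],YC,41.8)'
```

```text
time: 21.88
position: [559.8, 115.1, 131.0]
tool_rot: [-3.14, 0.0, 1.777]
wrist_force: [-0.1, -0.2, -0.1]
width: 23.2
grasp_force: 39.1
time: 23.12
position: [541.8, -237.6, 131.4]
tool_rot: [-3.141, 0.0, 1.781]
wrist_force: [0.5, 0.2, -0.9]
width: 23.8
grasp_force: 39.1
time: 23.62
position: [542.8, -235.8, 92.4]
tool_rot: [3.141, 0.0, 1.783]
wrist_force: [0.2, -0.3, 0.3]
width: 23.4
grasp_force: 39.1
23.625 [ 542.8 -235.8   92.4] [3.141 0.    1.783] w 23.4 F 39.09457919653505 [ 0.2 -0.3  0.3] [ 0.34  0.92  0.03  1.57 -0.04  0.66  0.6 ]
t 23.625 turn(tool) [0.001 0.    0.001] dp start axes [-0.6 -0.4 50.6] dp final axes [-0.6 -0.4 50.6]
```

```bash
python3 -m jog '{"grip":[0,0,0,0,0,0],"dp":[[-0.0003,-0.0003,0.01],[0,0,0.012],[0,0,0.01],[0,0,0.008],[0,0,0.005],[0,0,0]],"turn":[[0,0,0],[0,0,0],[0,0,0],[0,0,0],[0,0,0],[0,0,0]]}'; python3 -m jog '{"grip":[0,0,0,0],"dp":[[0,0,0.003],[0,0,0.0015],[0,0,0.0005],[0,0,0]],"turn":[[0,0,0],[0,0,0],[0,0,0],[0,0,0]]}'
```

```text
time: 24.38
position: [542.1, -236.7, 46.5]
tool_rot: [-3.141, -0.0, 1.782]
wrist_force: [0.3, 0.0, 0.2]
width: 23.5
grasp_force: 39.1
time: 24.88
position: [542.2, -236.8, 41.9]
tool_rot: [3.141, 0.0, 1.782]
wrist_force: [-0.2, 1.1, 2.5]
width: 23.5
grasp_force: 39.5
```

Light contact at the predicted height, so I'll release.

```bash
python3 -m jog '{"grip":[0.05,0.05,0.05,0.05,0.05,0.05,0.05,0.05],"dp":[[0,0,0],[0,0,0],[0,0,0],[0,0,-0.01],[0,0,-0.03],[0,0,-0.05],[0,0,-0.02],[0,0,0]],"turn":[[0,0,0],[0,0,0],[0,0,0],[0,0,0],[0,0,0],[0,0,0],[0,0,0],[0,0,0]]}'; python3 -c '
from h import *
st();go(*VI["green"],YR,150)
a=cv2.resize(bot.grab_frame("side")[130:280,200:350],None,fx=3,fy=3,interpolation=2)
cv2.imwrite("pics/g7.png",cv2.cvtColor(cv2.convertScaleAbs(a,alpha=1.6),4))'
```

```text
time: 25.88
position: [542.7, -237.0, 153.6]
tool_rot: [3.139, 0.002, 1.782]
wrist_force: [0.5, 0.2, -0.2]
width: 49.7
grasp_force: 0.0
25.875 [ 542.7 -237.   153.6] [3.139e+00 2.000e-03 1.782e+00] w 49.7 F 0.0 [ 0.5  0.2 -0.2] [ 0.34  0.83  0.04  1.52 -0.04  0.79  0.6 ]
t 25.875 turn(tool) [ 0.002  0.002 -0.739] dp start axes [304.  122.3   3.4] dp final axes [142.5 295.1   3.6]
```

View pics/g7.png

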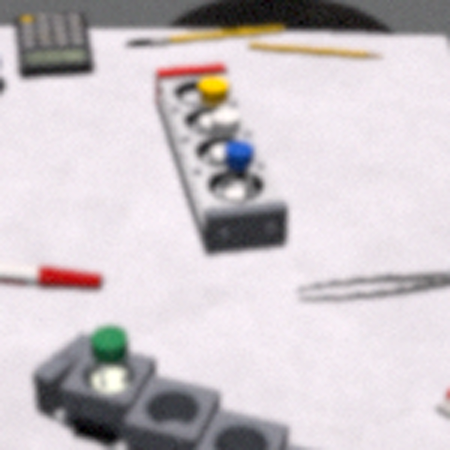

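Yellow, white and blue all stand in place, and green at about (110,343) in the crop is next.

```bash
python3 -m jog '{"grip":[0.06,0.06,0.06,0.06,0.06,0.06,0.06,0.06,0.06],"dp":[[0.02,0.008,0],[0.04,0.016,0],[0.046,0.0185,0],[0.046,0.0185,0],[0.046,0.0185,0],[0.046,0.0185,0],[0.04,0.016,0],[0.02,0.0083,0],[0,0,0]],"turn":[[0,0,0],[0,0,0],[0,0,0],[0,0,0],[0,0,0],[0,0,0],[0,0,0],[0,0,0],[0,0,-0.15]]}'; python3 -m jog '{"grip":[0.06,0.06,0.06,0.06,0.06,0.06,0.06],"dp":[[0,0,0],[0,0,0],[0,0,0],[0,0,0],[0,0,0.03],[0,0,0.03],[0,0,0]],"turn":[[0,0,-0.15],[0,0,-0.15],[0,0,-0.15],[0,0,-0.139],[0,0,0],[0,0,0],[0,0,0]]}';python3 -c '
from h import *
st();go(*VI["green"],YR,43)'
```

```text
time: 27.05
position: [597.8, 87.5, 150.8]
tool_rot: [-3.14, -0.0, 1.936]
wrist_force: [0.2, -1.4, 0.8]
width: 59.9
grasp_force: 0.0
time: 27.92
position: [597.0, 85.1, 89.8]
tool_rot: [-3.138, -0.002, 2.52]
wrist_force: [0.7, -0.4, -0.2]
width: 59.8
grasp_force: 0.0
27.925 [597.   85.1  89.8] [-3.138e+00 -2.000e-03  2.520e+00] w 59.8 F 0.0 [ 0.7 -0.4 -0.2] [-0.15  0.93 -0.09  1.52  0.11  0.7   0.66]
t 27.925 turn(tool) [-0.003 -0.002 -0.   ] dp start axes [-1.1  1.8 46.8] dp final axes [-0.9  1.6 46.8]
```

```bash
python3 -m jog '{"grip":[0.06,0.06,0.06,0.06,0,0,0,0,0],"dp":[[-0.0008,0.001,0],[0,0,0.022],[0,0,0.025],[0,0,0],[0,0,0],[0,0,0],[0,0,0],[0,0,0],[0,0,0]],"turn":[[0,0,0],[0,0,0],[0,0,0],[0,0,0],[0,0,0],[0,0,0],[0,0,0],[0,0,0],[0,0,0]]}'; python3 -m jog '{"grip":[0,0,0,0,0,0,0],"dp":[[0,0,-0.005],[0,0,-0.01],[0,0,-0.02],[0,0,-0.025],[0,0,-0.025],[0,0,0],[0,0,0]],"turn":[[0,0,0],[0,0,0],[0,0,0],[0,0,0],[0,0,0],[0,0,0],[0,0,0]]}'; python3 -c '
from h import *
st();go(*PL["green"],YC,130)
cv2.imwrite("pics/g8.png",cv2.cvtColor(cv2.resize(bot.grab_frame("side")[100:300,160:360],None,fx=3,fy=3),4))'
```

```text
time: 29.05
position: [600.0, 86.4, 45.9]
tool_rot: [3.141, 0.001, 2.521]
wrist_force: [-1.1, -0.6, 8.9]
width: 23.4
grasp_force: 38.7
time: 29.92
position: [599.1, 86.4, 129.6]
tool_rot: [-3.141, -0.0, 2.521]
wrist_force: [-0.8, -0.2, -1.6]
width: 23.0
grasp_force: 39.2
29.925 [599.1  86.4 129.6] [-3.141 -0.     2.521] w 23.0 F 39.174152647610754 [-0.8 -0.2 -1.6] [-0.15  0.88 -0.1   1.48  0.1   0.78  0.66]
t 29.925 turn(tool) [-0.    -0.     0.739] dp start axes [-1.788e+02 -3.293e+02 -3.000e-01] dp final axes [-354.  -123.    -0.4]
```

View pics/g8.png

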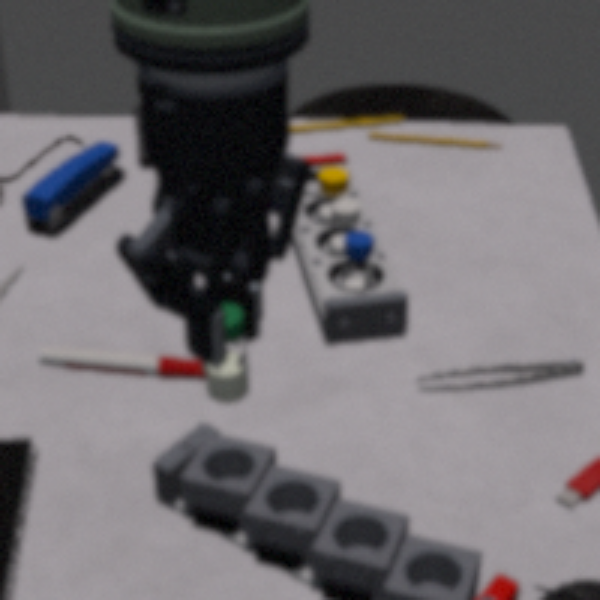

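Green is held upright at about (230,345) in the crop and the rail is empty. Now I'll carry it to the red-end place.

```bash
python3 -m jog '{"grip":[0,0,0,0,0],"dp":[[0,0,0],[0,0,0],[0,0,0],[0,0,0],[0,0,0]],"turn":[[0,0,0.148],[0,0,0.148],[0,0,0.148],[0,0,0.148],[0,0,0.147]]}'; python3 -m jog '{"grip":[0,0,0,0,0,0,0,0,0,0],"dp":[[-0.02,-0.007,0],[-0.04,-0.014,0],[-0.046,-0.016,0],[-0.046,-0.016,0],[-0.046,-0.016,0],[-0.046,-0.016,0],[-0.046,-0.016,0],[-0.042,-0.014,0],[-0.022,-0.008,0],[0,0,0]],"turn":[[0,0,0],[0,0,0],[0,0,0],[0,0,0],[0,0,0],[0,0,0],[0,0,0],[0,0,0],[0,0,0],[0,0,0]]}'; python3 -m jog '{"grip":[0,0,0,0],"dp":[[0,0,0.02],[0,0,0.02],[0,0,0],[0,0,0]],"turn":[[0,0,0],[0,0,0],[0,0,0],[0,0,0]]}'; python3 -c '
from h import *
st();go(*PL["green"],YC,39.9)'
```

```text
time: 30.6
position: [599.0, 86.4, 129.0]
tool_rot: [-3.14, 0.0, 1.777]
wrist_force: [-0.1, 0.0, -1.0]
width: 23.4
grasp_force: 39.2
time: 31.85
position: [551.5, -288.4, 129.2]
tool_rot: [-3.14, 0.001, 1.781]
wrist_force: [-1.1, 0.8, 0.4]
width: 23.6
grasp_force: 39.2
time: 32.35
position: [553.3, -285.4, 90.4]
tool_rot: [3.141, 0.0, 1.783]
wrist_force: [0.5, -0.1, -0.3]
width: 23.7
grasp_force: 39.2
32.35 [ 553.3 -285.4   90.4] [3.141 0.    1.783] w 23.7 F 39.17447627289221 [ 0.5 -0.1 -0.3] [ 0.42  0.96  0.02  1.44 -0.03  0.74  0.66]
t 32.35 turn(tool) [0.    0.    0.001] dp start axes [ 0.1 -0.3 50.5] dp final axes [ 0.  -0.3 50.5]
```

```bash
python3 -m jog '{"grip":[0,0,0,0,0,0],"dp":[[0,0,0.01],[0,0,0.012],[0,0,0.01],[0,0,0.008],[0,0,0.005],[0,0,0]],"turn":[[0,0,0],[0,0,0],[0,0,0],[0,0,0],[0,0,0],[0,0,0]]}'; python3 -m jog '{"grip":[0,0,0,0],"dp":[[0,0,0.003],[0,0,0.0015],[0,0,0.0005],[0,0,0]],"turn":[[0,0,0],[0,0,0],[0,0,0],[0,0,0]]}'
```

```text
time: 33.1
position: [553.1, -285.4, 44.5]
tool_rot: [-3.141, -0.0, 1.782]
wrist_force: [-0.4, -0.4, 0.0]
width: 23.5
grasp_force: 39.2
time: 33.6
position: [553.3, -285.6, 40.0]
tool_rot: [3.141, 0.0, 1.782]
wrist_force: [-1.5, -0.5, 2.8]
width: 23.3
grasp_force: 39.7
```

Contact, so I'll release, lift, and swing clear of the top camera's view.

```bash
python3 -m jog '{"grip":[0.05,0.05,0.05,0.05,0.05,0.05,0.05,0.05],"dp":[[0,0,0],[0,0,0],[0,0,0],[0,0,-0.01],[0,0,-0.03],[0,0,-0.05],[0,0,-0.02],[0,0,0]],"turn":[[0,0,0],[0,0,0],[0,0,0],[0,0,0],[0,0,0],[0,0,0],[0,0,0],[0,0,0]]}'; python3 -m jog '{"grip":[0.05,0.05,0.05,0.05,0.05,0.05,0.05,0.05,0.05,0.05],"dp":[[0.02,0,0],[0.04,0,0],[0.045,0,0],[0.045,0,0],[0.045,0,0],[0.045,0,0],[0.045,0,0],[0.045,0,0],[0.02,0,0],[0,0,0]],"turn":[[0,0,0],[0,0,0],[0,0,0],[0,0,0],[0,0,0],[0,0,0],[0,0,0],[0,0,0],[0,0,0],[0,0,0]]}'; python3 -c '
from h import *
st();T=bot.grab_frame("top");S=bot.grab_frame("side")
for k,z in(("green",64),("yellow",68),("blue",68)):
    for b in blobs(T,*HSV[k],(310,170,440,250))[:1]: print(k,b[0],b[1],plane("top",b[1],z).round(1),PL[k].round(1))
a=cv2.resize(S[130:230,210:310],None,fx=4,fy=4,interpolation=2);b=cv2.resize(T[160:260,310:410],None,fx=4,fy=4,interpolation=2)
cv2.imwrite("pics/g9.png",cv2.cvtColor(cv2.convertScaleAbs(np.hstack([a,b]),alpha=1.6),4))'
```

```text
time: 34.6
position: [553.7, -285.7, 151.7]
tool_rot: [3.139, 0.002, 1.782]
wrist_force: [-0.6, 0.3, -0.9]
width: 50.1
grasp_force: 0.0
time: 35.85
position: [479.4, 57.9, 149.3]
tool_rot: [-3.141, -0.0, 1.784]
wrist_force: [0.3, -1.0, 0.5]
width: 50.1
grasp_force: 0.0
35.85 [479.4  57.9 149.3] [-3.141 -0.     1.784] w 50.1 F 0.0 [ 0.3 -1.   0.5] [-0.24  0.71  0.1   1.92 -0.13  0.52  0.16]
green 127 [409.1 210.6] [ 551.1 -285.    64. ] [ 553.  -285.4]
yellow 165 [382.7 216.5] [ 540.  -236.3   68. ] [ 542.6 -236.6]
blue 131 [328.2 228.7] [ 518.9 -138.2   68. ] [ 521.6 -138.8]
```

View pics/g9.png

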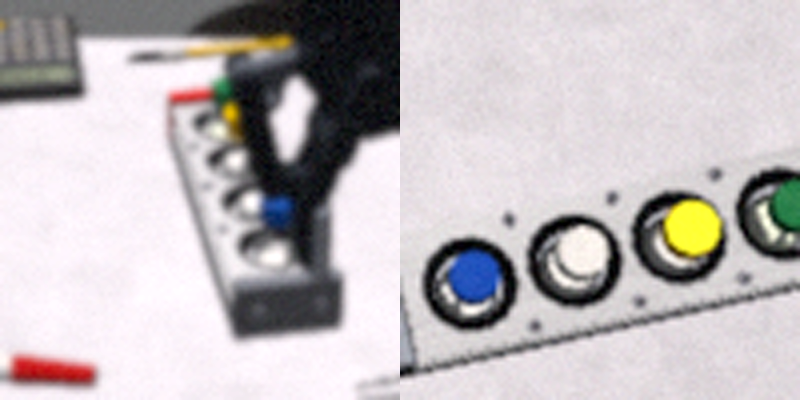

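All four vials are seated: from blue at (475,277) to green at the red end in the top crop, within 3 mm of centre by ray for the three caps measured. The arm is clear, so I'll hand in.

```bash
python3 -c '
from workcell import bot
print(bot.hand_in())'
```

```text
the job is handed in; nothing more can be done
None
```

I loaded the four vials into the carrier in reverse order (green, yellow, white, blue from its red end), each lowered until it touched the base, and handed the job in at about 36 s; no verdict came back.

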